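# Sweep the hole-saw plugs into the scrap pen

## Task

Clear the bench: with your fingertips, sweep the three pale pine discs (hole-saw plugs) along the bench top through the open front of the green scrap pen, until every disc lies flat and completely inside, with no part sticking out past the ends of the pen's side walls. Do not lift or carry the discs, and leave the dark walnut wheel, the screw jar and the glue bottle standing where they are.

Things in the scene. Friction and masses are not known exactly. Their poses are not given: they have to be found in the camera images.
- pen: scrap pen fixed to the bench: three upright green strips, 12 mm thick, 40 mm high, forming a U; its floor is the bench top, no sill. Inside 210 mm wide, 140 mm deep. Origin: on the bench, middle of the open mouth, on the line joining the side walls' front ends. y points into the pen (mouth y = 0, back wall's inner face y = 0.14); x runs along the mouth (side walls' inner faces at x = +-0.105)
- plug_small: the smallest of three pale pine hole-saw plugs: a plain round disc 48 mm in diameter and 22 mm thick, about 30 g, with a tiny dark pilot mark in the middle of its top, lying flat on the bench. It slides, with no wheel or foot. Origin: centre of its underside; z up; its yaw means nothing
- plug_medium: the middle-sized of three pale pine hole-saw plugs: a plain round disc 54 mm in diameter and 22 mm thick, about 30 g, with a tiny dark pilot mark in the middle of its top, lying flat on the bench. It slides, with no wheel or foot. Origin: centre of its underside; z up; its yaw means nothing
- plug_large: the largest of three pale pine hole-saw plugs: a plain round disc 60 mm in diameter and 22 mm thick, about 30 g, with a tiny dark pilot mark in the middle of its top, lying flat on the bench. It slides, with no wheel or foot. Origin: centre of its underside; z up; its yaw means nothing
- wheel: finished toy wheel of dark walnut, to be left alone: disc 56 mm in diameter, 24 mm high, with a small brass hub 22 mm wide and 4 mm high on top. Loose. Origin: centre of its underside
- screw_jar: low clear screw jar with an orange lid, to be left alone: 58 mm in diameter, 58 mm high, standing upright, loose. Origin: centre of its underside
- glue: yellow glue bottle with an orange cap, to be left alone: 64 mm in diameter, 180 mm high, standing upright, loose. Origin: centre of its underside

How it is judged:
By the outcome, as a careful person would: the job done as asked, in the order asked, and still so for the second after the job is handed in, with the robot touching nothing.
It also fails if it takes over 72 s, if anything falls off the work surface, if the arm or the gripper's body presses on something with over 40 N, if the wrist force passes 120 N, or if a joint passes its speed limit or range.

## Robot

A 6-joint arm with a two-finger parallel gripper is mounted at the origin on the work surface. World frame = base frame: x ahead of the robot, y to its left, z up, the work surface at z = 0. Lengths are in mm, angles in degrees, forces in N, time in s.
With the tool pointing down it reaches from about 300 to 1000 mm from the base axis. Payload 5.1 kg.
Tool frame: the origin (TCP) lies midway between the tips of the shut fingers; the grasp point (between the pads) lies 19 mm behind it; z points along the fingers, y is the line along which they close (so a half turn about z gives the same grasp; the last joint's range is limited). The gripper opens to 95 mm and grips with 3 to 60 N. Pads are 20 mm wide; open, the fingers measure 119 mm over their backs; the gripper's body (75 mm by 180 mm) begins 59 mm behind the grasp point.
Start: joints at [69.236, 7.093, 94.555, -0, 78.352, -4.733], TCP at [179.528, 624.703, 214.656] pointing down, gripper open.
Joint ranges: [-149.61, 149.61], [-58.7, 133.49], [1.44, 155.28], [-77.14, 257.14], [18.33, 153.61], [-166.67, 166.67]. Speed limits (degrees/s): [147.25, 147.25, 180, 180, 180, 180].

## Interface

Orientations are given as [roll, pitch, yaw] about the fixed x, y, z axes, in that order (R = Rz(yaw) Ry(pitch) Rx(roll)).
In Python, from bench import r gives the robot as it stands. The module is installed in compiled form; this text tells all that it offers.
- The arm moves only by the shell command python3 -m pendant 'ROWS' [FORCE]. ROWS is JSON, a list that holds one entry, the list of rows, each a list of 5 numbers: the shift along the tool's x, y, z in mm, then the turn about the tool's z in rad, then the closure, from 0 (fully open) to 1 (shut). A call has 1 to 5 rows; each row shifts and turns the commanded pose from where the row before left it, along the tool's axes as they then stand; what a row does not reach is not made up. A row lasts 1/8 s, in which the tool goes at most 62.5 mm and 10.7 degrees, less where a joint would pass 70% of its speed; a pose out of reach is approached as far as the arm can. A call with a gripper value outside its range is refused whole. The fingers move at their own pace and stop on an object; FORCE is the grip in N (left out, the last holds). Time passes only in rows, so rows that do not move let the fingers close. It gives the time, the measured TCP pose, the force, the opening and the grip force at its end, in the units of the state.
- r.observe(): the state, without advancing time (a new reading comes with each control period).
- r.get_image(name): name is "side" or "top"; returns a dict with "img" (420x560x3 uint8, red, green, blue), "fov_y" (degrees; the focal length in pixels is half the picture's height over the tangent of half this angle, whatever the lens; pixels are square), "cx", "cy" (the principal point, pixels), "view" (4x4, takes a point from world to camera coordinates). Camera axes: x right, y up, looking along -z (the intrinsics and any distortion apply to the point x, -y, -z); pixel columns grow to the right and rows downward; lengths in mm; the calibration is good to about 2 mm. A picture is of the moment at which its call begins. There is no depth.
- r.close_job(): hands the job in; it is judged then, once.
The state is a dict: "t": time; "joint_positions": joint angles; "dq": joint speeds; "joint_torque": joint torques, N m; "tool_pos": TCP position; "eef_rot": TCP orientation; "force": force on the tool from outside, world axes, zero at the start; "wrist_torque": the same for the moment, N m; "gripper_width": finger opening in mm; "grasp_force": force on a finger pad.
Only numpy, scipy, OpenCV 4.12 (cv2) and the standard library are available. Lean on these libraries where they do the work, as an engineer would, in place of code of your own. Each camera call takes 0.05 s, during which the arm holds its last target. There are 200 camera calls.

## Working session

There is one attempt and no reset: what is moved stays moved. The work goes in short steps, Python scripts to look and compute and a shell command to move; the robot and the scene stay as the last step left them, time stands still between calls to the robot, and variables do not carry over. Pictures are saved under pics/ and viewed, at most 10 in all, crops included, and the job is handed in when it is done.

```bash
mkdir -p pics; cat > h.py <<'E'
from bench import r
import numpy as np, cv2
def cam(n):
    d=r.get_image(n); im=np.ascontiguousarray(d["img"][:,:,::-1]); return d,im
def ray(d,u,v):
    f=d["img"].shape[0]/2/np.tan(np.radians(d["fov_y"])/2)
    V=np.array(d["view"]); R=V[:3,:3]; t=V[:3,3]
    c=-R.T@t; w=R.T@np.array([(u-d["cx"])/f,-(v-d["cy"])/f,-1]); return c,w
def onz(d,u,v,z):
    c,w=ray(d,u,v); return c+w*(z-c[2])/w[2]
E
python3 - <<'E'
from h import *
for n in("top","side"):
    d,im=cam(n); cv2.imwrite(f"pics/{n}0.png",im)
    print(n,{k:v for k,v in d.items() if k not in("img","view")},ray(d,280,210))
o=r.observe();print(o)
E
```

```text
top {'fov_y': 48.57392646336657, 'cx': 287.0181423187693, 'cy': 206.99607459724515} (array([ 546.42594641, -109.52839682,  914.4927992 ]), array([ 0.05461826,  0.01499701, -0.99852943]))
side {'fov_y': 49.556490780129906, 'cx': 293.1230392013602, 'cy': 218.8404201417596} (array([ 445.56450532, -748.49338715,  848.21043714]), array([ 0.14133149,  0.64943135, -0.74797997]))
{'t': 0.1, 'joint_positions': array([ 6.92354948e+01,  7.13258057e+00,  9.46243961e+01, -8.47381382e-04,
        7.83489284e+01, -4.73271142e+00]), 'dq': array([-0.01075704, -0.11310264, -0.08196026, -0.03593902, -0.04611819,
       -0.04214366]), 'joint_torque': array([ 6.84968472e-04, -4.18874717e+01, -3.61099434e+01,  7.76314409e-02,
        4.60555858e-02, -7.52509095e-05]), 'tool_pos': array([179.34675692, 624.19128364, 213.49727475]), 'eef_rot': array([-1.79894387e+02, -7.91118939e-03,  1.63968371e+02]), 'force': array([0.7285554 , 0.35157466, 0.46058406]), 'wrist_torque': array([-0.00060722,  0.0149975 ,  0.09394507]), 'grasp_force': 0.0, 'gripper_width': 95.30330134601725}
```

View pics/top0.png

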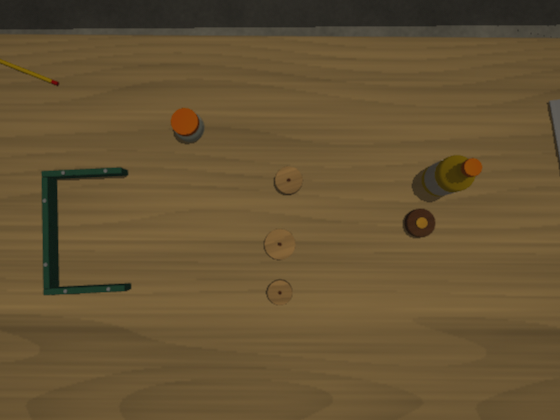

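View pics/side0.png

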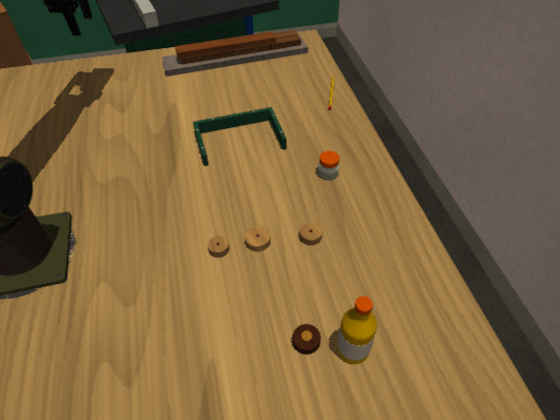

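The top view shows the pen at left, mouth at column ~125 and rows 173–288. The discs are at (289,180) medium, (280,244) large and (280,292) small. The wheel (421,223) and glue (440,180) are behind them, and the jar is at (187,125). The side view agrees, with discs at (218,244), (258,236) and (311,232).

```bash
cat >> h.py <<'E'
def tri(dt,a,ds,b):
    c1,w1=ray(dt,*a);c2,w2=ray(ds,*b)
    s=np.linalg.lstsq(np.c_[w1,-w2],c2-c1,rcond=None)[0]
    p,q=c1+w1*s[0],c2+w2*s[1]; return (p+q)/2,np.linalg.norm(p-q)
E
python3 - <<'E'
from h import *
dt,im=cam("top"); ds,_=cam("side")
for n,a,b in(("med",(289,180),(311,232)),("large",(280,244),(258,236)),("small",(280,292),(218,244.5)),("wheelhub",(421.5,223),(307,337))):
    print(n,onz(dt,*a,22).round(),onz(ds,*b,22).round(),[np.round(x) for x in tri(dt,a,ds,b)])
print("diam med",onz(dt,275,180,22)-onz(dt,303,180,22))
print("diam large",onz(dt,264.5,244,22)-onz(dt,295.5,244,22))
for p in((127,170),(127,177),(130,285),(130,291),(43,172),(43,294),(56,179),(58,288)): print("pen z40",p,onz(dt,*p,40).round())
print("jar lid",onz(dt,185,122,58).round(), "side",onz(ds,329,160,58).round())
hsv=cv2.cvtColor(im,cv2.COLOR_BGR2HSV)
m=cv2.inRange(hsv,(70,60,15),(100,255,255)); ys,xs=np.nonzero(m[150:310,30:140]);print(xs.min()+30,xs.max()+30,ys.min()+150,ys.max()+150)
E
```

```text
med [ 653. -113.   22.] [ 656. -116.   22.] [array([ 655., -113.,   19.]), np.float64(3.0)]
large [530. -97.  22.] [534. -97.  22.] [array([532., -97.,  22.]), np.float64(4.0)]
small [439. -97.  22.] [441. -99.  22.] [array([440., -97.,  21.]), np.float64(2.0)]
wheelhub [ 572. -368.   22.] [ 576. -367.   22.] [array([ 574., -368.,   24.]), np.float64(4.0)]
diam med [-0.33234632 53.98927579  0.        ]
diam large [-0.36144995 59.27172622  0.        ]
pen z40 (127, 170) [668. 194.  40.]
pen z40 (127, 177) [655. 193.  40.]
pen z40 (130, 285) [453. 182.  40.]
pen z40 (130, 291) [442. 182.  40.]
pen z40 (43, 172) [663. 352.  40.]
pen z40 (43, 294) [435. 344.  40.]
pen z40 (56, 179) [650. 327.  40.]
pen z40 (58, 288) [446. 316.  40.]
jar lid [757.  82.  58.] side [757.  74.  58.]
42 129 168 293
```

```bash
python3 -m pendant '[[[0,0,0,0.18,0.66],[0,0,0,0.18,0.66],[0,0,0,0.18,0.66],[0,0,0,0.18,0.66],[0,0,0,0.18,0.66]]]'
python3 -m pendant '[[[0,0,0,0.18,0.66],[0,0,0,0.18,0.66],[0,0,0,0.032,0.66],[-40,18,0,0,0.66],[-40,18,0,0,0.66]]]'
python3 -m pendant '[[[-45,20,0,0,0.66],[-45,20,0,0,0.66],[-45,20,0,0,0.66],[-45,20,0,0,0.66],[-45,20,0,0,0.66]]]'
```

```text
t: 0.82
tool_pos: [179.5, 624.5, 214.3]
eef_rot: [-180.0, 0.0, 112.1]
force: [0.3, -0.1, -0.8]
gripper_width: 50.6
grasp_force: 0.0
t: 1.45
tool_pos: [215.6, 543.8, 214.3]
eef_rot: [-180.0, 0.0, 90.1]
force: [1.3, 0.1, -0.4]
gripper_width: 32.5
grasp_force: 0.0
t: 2.08
tool_pos: [315.6, 318.1, 214.7]
eef_rot: [180.0, -0.0, 90.1]
force: [1.0, 0.9, 0.6]
gripper_width: 32.3
grasp_force: 0.0
```

```bash
python3 -m pendant '[[[-44,20,0,0,0.66],[-44,20,0,0,0.66],[-44,20,0,0,0.66],[-44,20,0,0,0.66],[-44,20,0,0,0.66]]]'
python3 -m pendant '[[[-44,20,0,0,0.66],[-44,20,0,0,0.66],[-44,20,0,0,0.66],[-44,20,0,0,0.66],[-44,20,0,0,0.66]]]'
python3 -m pendant '[[[-43,16,0,0,0.66],[0,0,50,0,0.66],[0,0,50,0,0.66],[0,0,40,0,0.66],[0,0,0,0,0.66]]]'
python3 - <<'E'
from h import *
d,im=cam("top"); cv2.imwrite("pics/t1.png",im[120:340,20:480])
E
```

```text
t: 2.7
tool_pos: [415.4, 98.0, 214.9]
eef_rot: [179.9, -0.0, 90.1]
force: [1.3, 0.7, -0.1]
gripper_width: 32.2
grasp_force: 0.0
t: 3.32
tool_pos: [515.2, -122.2, 214.7]
eef_rot: [180.0, -0.0, 90.1]
force: [-0.3, 0.3, 0.7]
gripper_width: 32.0
grasp_force: 0.0
t: 3.95
tool_pos: [527.7, -162.4, 70.8]
eef_rot: [-179.6, -0.2, 90.0]
force: [-0.5, 0.3, 0.5]
gripper_width: 32.6
grasp_force: 0.0
```

View pics/t1.png

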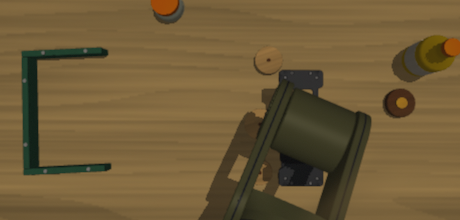

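```bash
python3 -m pendant '[[[0,3,40,0,0.66],[0,0,22,0,0.66],[8,0,0,0,0.66],[12,0,0,0,0.66],[15,0,0,0,0.66]]]'
python3 -m pendant '[[[20,1,0,0,0.66],[25,1,0,0,0.66],[25,2,0,0,0.66],[25,2,0,0,0.66],[25,2,0,0,0.66]]]'
python3 - <<'E'
from h import *
d,im=cam("side"); cv2.imwrite("pics/s1.png",im[60:400,150:420])
E
```

```text
t: 4.62
tool_pos: [535.4, -128.2, 14.9]
eef_rot: [179.8, 0.1, 90.0]
force: [-0.1, 0.1, 0.0]
gripper_width: 32.2
grasp_force: 0.1
t: 5.25
tool_pos: [542.0, -6.7, 13.2]
eef_rot: [180.0, 0.0, 90.0]
force: [-0.7, -0.6, 0.7]
gripper_width: 32.2
grasp_force: 0.2
```

View pics/s1.png

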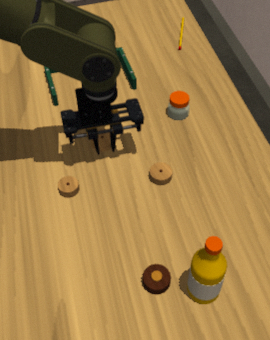

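The side view shows the gripper on its way to the pen with the large disc gone from its old spot. It is hidden ahead of the fingers, and the other two discs haven't moved.

```bash
python3 -m pendant '[[[25,2,4,0,0.66],[25,2,0,0,0.66],[25,2,0,0,0.66],[25,2,0,0,0.66],[25,1,0,0,0.66]]]'
python3 -m pendant '[[[25,0,0,0,0.66],[25,0,0,0,0.66],[25,0,0,0,0.66],[20,0,0,0,0.66],[15,0,0,0,0.66]]]'
python3 -m pendant '[[[8,0,0,0,0.66],[0,0,0,0,0.66],[-20,0,0,0,0.66],[-25,0,0,0,0.66],[0,0,-50,0,0.66]]]'
python3 -m pendant '[[[-50,10,-40,0,0.66],[-60,15,0,0,0.66],[-60,15,0,0,0.66],[-60,15,0,0,0.66],[-60,15,0,0,0.66]]]'
python3 - <<'E'
from h import *
d,im=cam("top"); cv2.imwrite("pics/t2.png",im[120:340,20:480])
E
```

```text
t: 5.92
tool_pos: [550.9, 117.9, 9.0]
eef_rot: [180.0, -0.0, 90.0]
force: [-0.1, 0.1, 0.1]
gripper_width: 32.4
grasp_force: 0.1
t: 6.55
tool_pos: [551.0, 227.6, 8.9]
eef_rot: [180.0, 0.0, 90.0]
force: [-0.6, 0.1, 0.4]
gripper_width: 32.6
grasp_force: 0.2
t: 7.18
tool_pos: [546.9, 185.1, 54.1]
eef_rot: [-179.4, 0.2, 89.8]
force: [0.5, 0.3, -0.4]
gripper_width: 32.2
grasp_force: 0.0
t: 7.8
tool_pos: [619.7, -102.8, 97.3]
eef_rot: [-180.0, 0.0, 89.8]
force: [0.3, 0.4, 1.2]
gripper_width: 32.1
grasp_force: 0.0
```

View pics/t2.png

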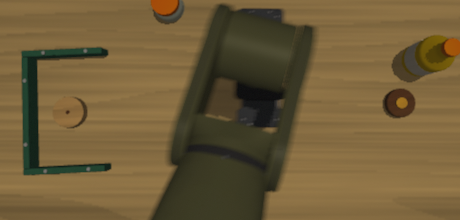

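The top view shows the large disc well inside the pen, at about (88,231) in the full picture. The wheel, glue and jar haven't moved.

```bash
python3 -m pendant '[[[-32,21,0,0,0.66],[-32,21,0,-0.155,0.66],[0,0,0,0,0.66],[0,0,45,0,0.66],[0,0,42,0,0.66]]]'
python3 -m pendant '[[[0,0,0,0,0.66]]]'
```

```text
t: 8.48
tool_pos: [661.5, -163.4, 9.7]
eef_rot: [180.0, 0.0, 98.7]
force: [-0.7, 0.9, -0.6]
gripper_width: 32.4
grasp_force: 0.0
t: 8.6
tool_pos: [657.6, -161.8, 5.5]
eef_rot: [-179.5, -0.3, 98.8]
force: [0.6, -0.3, -0.4]
gripper_width: 32.3
grasp_force: 0.0
```

```bash
python3 -m pendant '[[[8,3,-2,0,0.66],[12,0,0,0,0.66],[15,0,0,0,0.66],[20,0,0,0,0.66],[25,0,0,0,0.66]]]'
python3 -m pendant '[[[25,0,0,0,0.66],[25,0,0,0,0.66],[25,0,0,0,0.66],[25,0,0,0,0.66],[25,0,0,0,0.66]]]'
python3 -m pendant '[[[25,0,0,0,0.66],[20,0,0,0,0.66],[15,0,0,0,0.66],[8,0,0,0,0.66],[0,0,0,0,0.66]]]'
python3 - <<'E'
from h import *
d,im=cam("top"); cv2.imwrite("pics/t3.png",im[80:340,20:480])
E
```

```text
t: 9.22
tool_pos: [653.0, -81.9, 12.7]
eef_rot: [180.0, 0.0, 98.8]
force: [0.6, -0.5, 0.6]
gripper_width: 32.3
grasp_force: 0.3
t: 9.85
tool_pos: [633.3, 42.0, 12.1]
eef_rot: [-180.0, -0.0, 98.8]
force: [-0.5, -0.8, 0.4]
gripper_width: 32.6
grasp_force: 0.3
t: 10.48
tool_pos: [623.3, 107.6, 12.1]
eef_rot: [-180.0, -0.0, 98.8]
force: [0.0, 0.5, -0.6]
gripper_width: 32.1
grasp_force: 0.0
```

View pics/t3.png

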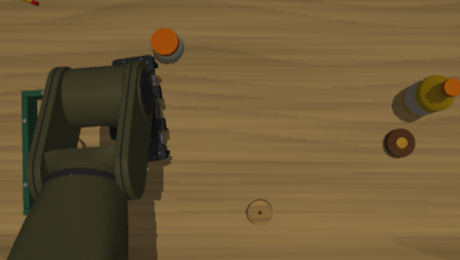

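The top view shows the gripper clear of the jar, just short of the mouth at the pen's upper wall. The small disc is at about (280,292) in the full picture, untouched. I'll straighten the heading and go in.

```bash
python3 -m pendant '[[[10,-3,2,0.04,0.66],[10,-3,2,0.04,0.66],[15,-1,0,0.04,0.66],[20,0,0,0,0.66],[20,0,0,0,0.66]]]'
python3 -m pendant '[[[20,0,0,0,0.66],[20,0,0,0,0.66],[15,0,0,0,0.66],[8,0,0,0,0.66],[0,0,0,0,0.66]]]'
python3 -m pendant '[[[-20,0,0,0,0.66],[-25,0,0,0,0.66],[0,0,-50,0,0.66],[-40,-20,-40,-0.04,0.66],[0,0,0,0,0.66]]]'
```

```text
t: 11.15
tool_pos: [611.6, 181.8, 8.2]
eef_rot: [180.0, -0.0, 91.9]
force: [-0.2, -0.4, -0.5]
gripper_width: 32.2
grasp_force: 0.1
t: 11.78
tool_pos: [609.2, 244.6, 8.2]
eef_rot: [-180.0, 0.0, 92.0]
force: [0.1, -0.6, 0.2]
gripper_width: 32.4
grasp_force: 0.0
t: 12.4
tool_pos: [594.2, 155.5, 102.7]
eef_rot: [179.6, -0.0, 94.0]
force: [-0.5, 0.0, -0.7]
gripper_width: 32.4
grasp_force: 0.0
```

```bash
python3 -m pendant '[[[0,0,0,0.17,0.66],[0,0,0,0.102,0.66],[-40,-12,0,0,0.66],[-50,-15,0,0,0.66],[-50,-15,0,0,0.66]]]'
python3 -m pendant '[[[-50,-15,0,0,0.66],[-50,-15,0,0,0.66],[-50,-15,0,0,0.66],[-42,-13,0,0,0.66],[0,0,0,0,0.66]]]'
python3 - <<'E'
from h import *
d,im=cam("top"); cv2.imwrite("pics/t4.png",im[80:340,20:480])
E
```

```text
t: 13.02
tool_pos: [521.7, 27.8, 96.6]
eef_rot: [-179.9, 0.0, 78.6]
force: [-0.5, -0.1, -0.2]
gripper_width: 32.4
grasp_force: 0.0
t: 13.65
tool_pos: [426.7, -149.4, 96.8]
eef_rot: [-179.9, -0.0, 78.3]
force: [-0.2, 0.4, -0.7]
gripper_width: 32.2
grasp_force: 0.0
```

View pics/t4.png

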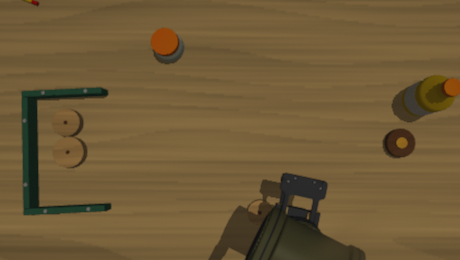

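The top view shows the medium disc at (86,202) and the large at (88,232), both well inside. The gripper is behind the small disc.

```bash
python3 -m pendant '[[[0,2,45,0,0.66],[0,0,40,0,0.66],[8,0,0,0,0.66],[12,0,0,0,0.66],[15,0,0,0,0.66]]]'
python3 -m pendant '[[[20,0,0,0,0.66],[25,0,0,0,0.66],[25,0,0,0,0.66],[25,0,0,0,0.66],[25,0,0,0,0.66]]]'
python3 -m pendant '[[[25,0,0,0,0.66],[25,0,0,0,0.66],[20,0,0,0,0.66],[12,0,0,0,0.66],[6,0,0,0,0.66]]]'
```

```text
t: 14.32
tool_pos: [439.4, -112.8, 15.2]
eef_rot: [179.8, 0.0, 78.7]
force: [-0.0, -0.5, -0.5]
gripper_width: 32.3
grasp_force: 0.2
t: 14.95
tool_pos: [462.7, 5.9, 15.1]
eef_rot: [179.8, -0.0, 78.7]
force: [0.3, -0.6, 0.1]
gripper_width: 32.2
grasp_force: 0.2
t: 15.58
tool_pos: [479.3, 91.4, 14.3]
eef_rot: [179.9, -0.0, 78.7]
force: [-0.1, -0.7, 0.3]
gripper_width: 32.5
grasp_force: 0.5
```

```bash
python3 -m pendant '[[[10,2,3,-0.06,0.66],[12,2,2,-0.06,0.66],[15,2,0,-0.06,0.66],[15,3,0,-0.05,0.66],[15,0,0,0,0.66]]]'
python3 - <<'E'
from h import *
d,im=cam("top"); cv2.imwrite("pics/t5.png",im[80:340,20:480])
E
```

```text
t: 16.2
tool_pos: [492.3, 157.4, 8.2]
eef_rot: [180.0, -0.0, 91.9]
force: [-0.7, -0.2, -0.3]
gripper_width: 32.1
grasp_force: 0.3
```

View pics/t5.png

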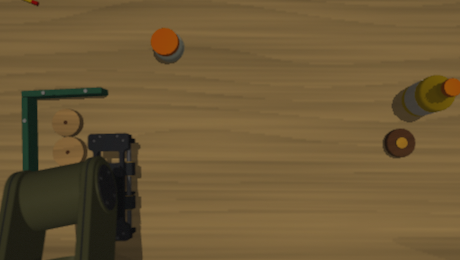

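The gripper is at the mouth and the other discs haven't moved. I'll finish the push with a slight lean to −x to clear the large disc.

```bash
python3 -m pendant '[[[18,-2,0,0,0.66],[18,-2,0,0,0.66],[18,-1,0,0,0.66],[18,0,0,0,0.66],[12,0,0,0,0.66]]]'
python3 -m pendant '[[[8,0,0,0,0.66],[0,0,0,0,0.66],[-20,0,0,0,0.66],[-25,0,0,0,0.66],[0,0,-50,0,0.66]]]'
python3 -m pendant '[[[-50,0,-40,0,0.66],[-60,0,-20,0,0.66],[-60,0,0,0,0.66],[-60,0,0,0,0.66],[0,0,0,0,0.66]]]'
python3 - <<'E'
from h import *
d,im=cam("top"); cv2.imwrite("pics/t6.png",cv2.resize(im[80:320,20:480],None,fx=1.7,fy=1.7))
for u,v in((86,202),(88,232)): print(onz(d,u,v,22).round())
s,im=cam("side"); cv2.imwrite("pics/s6.png",im)
E
```

```text
t: 16.88
tool_pos: [484.3, 241.3, 8.2]
eef_rot: [180.0, 0.0, 91.9]
force: [0.2, 0.1, -0.2]
gripper_width: 32.4
grasp_force: 0.1
t: 17.5
tool_pos: [481.5, 199.0, 54.1]
eef_rot: [-179.4, 0.2, 91.7]
force: [0.3, 0.3, -0.2]
gripper_width: 32.6
grasp_force: 0.0
t: 18.12
tool_pos: [492.2, -29.6, 117.1]
eef_rot: [180.0, 0.0, 91.4]
force: [0.3, 0.0, -0.3]
gripper_width: 32.3
grasp_force: 0.0
[608. 277.  22.]
[551. 271.  22.]
```

View pics/t6.png

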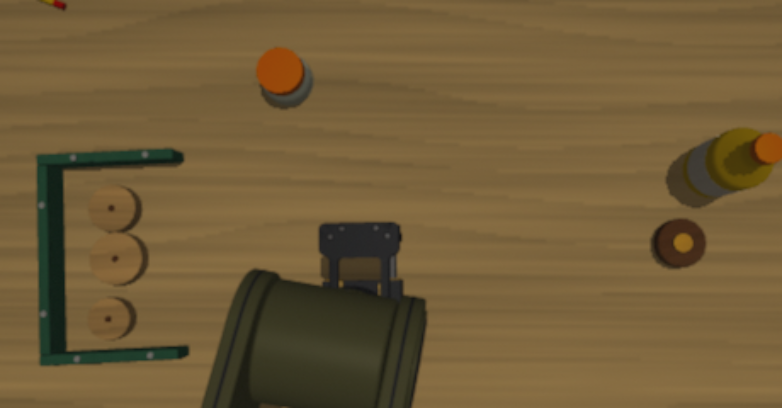

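All three discs lie flat and well inside: their front edges are at columns 135–148, short of the wall ends at ~183. The wheel, jar and glue are where they were, and the arm is clear.

```bash
python3 -c "
from bench import r
print(r.close_job())"
```

```text
the job is handed in; nothing more can be done
None
```

The job is handed in: the last picture shows all three pine discs flat and fully inside the scrap pen, and the wheel, jar and glue bottle where they started, at about 18 s on the robot clock.

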